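# Carry a bitumen-coated test plate with self-closing forceps

## Task

Squeeze the handles of the self-closing forceps to open the jaws, lift them off the grey parking post and, still squeezed open, set them straddling the top edge of the coated test plate in the sprung aluminium rack, pressing the red stop down on the middle of that edge until the springy seat under the plate is felt to bottom, and then gently but firmly (about 10 N, kept up for half a second), before you let go so that the jaws grip the plate. Then take the forceps by the blue head, lift the plate out and stand it upright and fully home in the slot of the green drip block, and leave it there with the forceps still clipped on. Do not touch the plate with the robot's fingers, never press on it with more than 20 N, and leave the things round about where they are.

Things in the scene. Friction and masses are not known exactly. Their poses are not given: they have to be found in the camera images.
- forceps: Self-closing cross-action forceps, 110 mm high, 0.11 kg, upright (z up), clipped on the parking post at the start. Origin: centre of the red stop's underside. Two steel jaws below, one each side in y, 18 mm along x, 5 mm thick, reach from 1 to 16 mm below the origin; inner faces 8 mm apart as clipped, 24 mm fully open. Half turns about z are alike.
- handles (a point): Midpoint between the two black handles of the forceps, 50 mm above the forceps origin. One handle each side in y, 24 mm along x, 22 mm high (39 to 61 mm over the origin); outer faces 48 mm apart as clipped, 32 mm squeezed fully open (hard end stop). Pushing them together along y parts the jaws; each pushes back 6 N clipped, 8.5 N fully open.
- head (a point): Where to hold the rigid blue head of the forceps, on its axis, 85 mm above the forceps origin. The head is 22 mm along x, 16 mm along y, and spans 38 to 94 mm above the origin; above 61 mm it stands free of the handles. Held here the jaws stay shut.
- stop: The red stop, part of the forceps: 16 x 7 x 6 mm, between the jaws; origin at the centre of its underside, axes as the forceps.
- jaw_l (a joint): Travel of each jaw (both move together): 0 when clipped on the 8 mm post or plate, 0.008 m fully open, -0.003 m empty and shut.
- plate: Test plate, 34 mm along its x, 8 mm thick along y, 60 mm high along z, bare aluminium above and black bitumen coat on the lower 36 mm, 60 g or so (varies); origin at the centre of its underside, top edge 60 mm above it. It stands upright in the rack's slot at the start, 20 mm deep, 40 mm showing. Either way round is alike.
- rack: Fixed aluminium block on a dark foot, 90 x 62 x 52 mm, origin under its centre. Its slot along x (35 x 9 mm) holds the plate; the plate stands on a spring seat 32 mm above the bench. Pressed, the seat sinks under 2.5 to 5 N until the plate meets a hard bottom, 2 to 18 mm down: how far differs each time and cannot be seen, only felt. Let go, it rises again.
- post: Fixed grey parking post: base 80 x 60 x 12 mm with an upright steel tongue, 26 mm along x, 8 mm thick in y, top 50 mm above the bench; origin under its centre. The forceps are clipped on the tongue, stop resting on its top.
- drip_block: Fixed green plastic block 84 x 56 x 36 mm, origin under its centre. A slot along x in its top, 36.5 x 10.5 mm with 2.5 mm bevels, 20 mm deep: the plate standing fully home has its underside 16 mm above the bench and 40 mm showing.
- tin: Bystander: round aluminium sample tin, 66 mm across, 40 mm high; origin under its centre.
- brass_weight: Bystander: brass weight, 35 mm across, 48 mm high; origin under its centre.
- red_stopper: Bystander: red rubber stopper, 38 mm across, 28 mm high; origin under its centre.
Not all that is in view belongs to the job. What is shaped like the forceps but yellow is not meant.

How it is judged:
By the outcome, as a careful person would: the job done as asked, in the order asked, and still so for the second after the job is handed in, with the robot touching nothing.
It also fails if it takes over 51 s, if anything falls off the work surface, if the arm or the gripper's body presses on something with over 40 N, if the wrist force passes 120 N, or if a joint passes its speed limit or range.

## Robot

A 6-joint arm with a two-finger parallel gripper is mounted at the origin on a cart in front of the work surface, level with it; the furniture and walls round the work are solid. World frame = base frame: x ahead of the robot, y to its left, z up, the work surface at z = 0. Lengths are in mm, angles in rad, forces in N, time in s.
With the tool pointing down it reaches from about 275 to 775 mm from the base axis. Payload 14.6 kg.
Tool frame: the origin (TCP) lies at the very end of the fingers, on their centre line; the grasp point (between the pads) lies 19 mm behind it (grip_point_offset is the distance from the TCP to the grasp point, in mm); z points along the fingers, y is the line along which they close (so a half turn about z gives the same grasp; the last joint's range is limited). The gripper opens to 85 mm and grips with 20 to 120 N. Pads are 22 mm wide; open, the fingers measure 114 mm over their backs; the gripper's body (76 mm by 85 mm) begins 54 mm behind the grasp point. The pads swing forward as they close: fully open they stand 13 mm farther back than shut.
Start: joints at [1.086, 0.263, -0.048, 1.259, 0, 1.415], TCP at [170.028, 496.708, 231.278] pointing down, gripper open.
Joint ranges: [-2.65, 2.65], [-0.89, 1.7], [-1.18, 1.37], [-2.13, 2.11], [-1.35, 1.29], [-3.14, 3.14]. Speed limits (rad/s): [1.89, 1.89, 2.57, 2.79, 3.14, 3.14].

## Interface

Orientations are given as a unit quaternion [w, x, y, z].
In Python, from rig import sense, grab_frame, camera_params, close_job, grip_point_offset gives the robot as it stands.
- The arm moves only by the tool drive_tool, never from a script. Its argument "series" is one flat list of numbers, 7 for each row, row after row: the closure, from -1 (fully open) to 1 (shut), then the shift along the tool's x, y, z in m, then the turn, a rotation vector about the tool's x, y, z in degrees. In form: [jaw, x, y, z, rx, ry, rz, jaw, x, y, z, rx, ry, rz, ...]. A call has 1 to 12 rows; each row is the pose to reach, as a shift and turn from the pose commanded when the call began, along the tool's axes at that moment; what a row does not reach only later rows make up. A row lasts 1/8 s, in which the tool goes at most 62.5 mm and 10.7 degrees, less where a joint would pass 70% of its speed; a pose out of reach is approached as far as the arm can. A call with a gripper value outside its range is refused whole. The fingers move at their own pace and stop on an object; the grip force is fixed at half the most. Time passes only in rows, so rows that repeat a pose let the fingers close. It gives the time, the measured TCP pose, the force, the opening and the grip force at its end, in the units of the state.
- sense(): the state, without advancing time (a new reading comes with each control period).
- grab_frame(name): name is "side" or "top" or "wrist"; returns (picture, depth): 400x640x3 uint8, blue, green, red; 400x640 float32, mm along the optical axis (not along the pixel's ray), 0 where there is no reading.
- camera_params(name): a dict with "fx", "fy", "cx", "cy" (pixels), "view" (4x4, takes a point from world to camera coordinates). Camera axes: x right, y up, looking along -z (the intrinsics and any distortion apply to the point x, -y, -z); pixel columns grow to the right and rows downward; lengths in mm; the calibration is good to about 2 mm. A picture is of the moment at which its call begins: read the wrist's pose just before it. camera_params takes no time and is no camera call; for the wrist camera it gives the pose at the moment of the call.
- close_job(): hands the job in; it is judged then, once.
The state is a dict: "time_s": time; "q": joint angles; "joint_velocities": joint speeds; "tau": joint torques, N m; "position": TCP position; "tool_rot": TCP orientation; "contact_force": force on the tool from outside, world axes, zero at the start; "ft_torque": the same for the moment, N m; "finger_gap": finger opening in mm; "grip_force": force on a finger pad.
Only numpy, scipy, OpenCV 4.12 (cv2) and the standard library are available. Lean on these libraries where they do the work, as an engineer would, in place of code of your own. Each camera call takes 0.05 s, during which the arm holds its last target. There are 200 camera calls.

## Working session

There is one attempt and no reset: what is moved stays moved. The work goes in short steps, Python scripts to look and compute and a tool call to move; the robot and the scene stay as the last step left them, time stands still between calls to the robot, and variables do not carry over. Pictures are saved under pics/ and viewed, at most 11 in all, crops included, and the job is handed in when it is done.

Besides the shell and the picture viewer there is one more tool, called as name(argument=value, ...) on one line, values as JSON. drive_tool: Moves the arm, as the interface text tells. Its arguments: {"type":"object","properties":{"series":{"type":"array","items":{"type":"number"}}},"required":["series"]}

```bash
ls; mkdir -p pics
python3 - <<'E'
from rig import *
import cv2,numpy as np
print(sense(),grip_point_offset)
for n in("top","side"):
    p,d=grab_frame(n); cv2.imwrite(f"pics/{n}0.png",p); np.savez(f"{n}0.npz",p=p,d=d); print(n,camera_params(n))
E
```

```text
pics
{'time_s': 0.0, 'q': array([ 1.08568494e+00,  2.63538786e-01, -4.89575385e-02,  1.25940386e+00,
        2.33849758e-05,  1.41549528e+00]), 'joint_velocities': array([-0.00114999, -0.00063135,  0.00031282,  0.00025998, -0.00159462,
       -0.00037719]), 'tau': array([-2.84526759e-03, -6.37597775e+01,  3.84572482e+01,  1.34086231e-02,
       -2.71786894e-04,  3.56909459e-05]), 'position': array([169.89317183, 496.45005263, 230.80931846]), 'tool_rot': array([-1.84823980e-04,  1.64158773e-01,  9.86433775e-01, -5.20192499e-04]), 'contact_force': array([ 0.08452025, -0.51935758,  0.2859454 ]), 'ft_torque': array([-0.04769552, -0.00990454,  0.01970601]), 'grip_force': 0.0, 'finger_gap': 85.45029929801616} 18.700000000000003
top {'fx': 509.6610499974513, 'fy': 509.6610499974513, 'cx': 318.1290795939983, 'cy': 205.08099439975845, 'view': array([[ 2.51921686e-03, -9.99995993e-01, -1.29110974e-03,
         5.46569992e+01],
       [ 9.96648331e-01,  2.40520897e-03,  8.17699219e-02,
        -5.17383106e+02],
       [-8.17664889e-02, -1.49277853e-03,  9.96650397e-01,
        -1.32279300e+03],
       [ 0.00000000e+00,  0.00000000e+00,  0.00000000e+00,
         1.00000000e+00]])}
side {'fx': 375.0521968554833, 'fy': 375.0521968554833, 'cx': 315.45153805150017, 'cy': 198.35262623741022, 'view': array([[ 8.95966795e-01,  4.43660011e-01, -2.02311053e-02,
        -5.07038513e+02],
       [-3.12891132e-01,  6.62897633e-01,  6.80195463e-01,
         5.96175445e+01],
       [ 3.15186678e-01, -6.03102415e-01,  7.32751550e-01,
        -1.08455074e+03],
       [ 0.00000000e+00,  0.00000000e+00,  0.00000000e+00,
         1.00000000e+00]])}
```

View pics/top0.png

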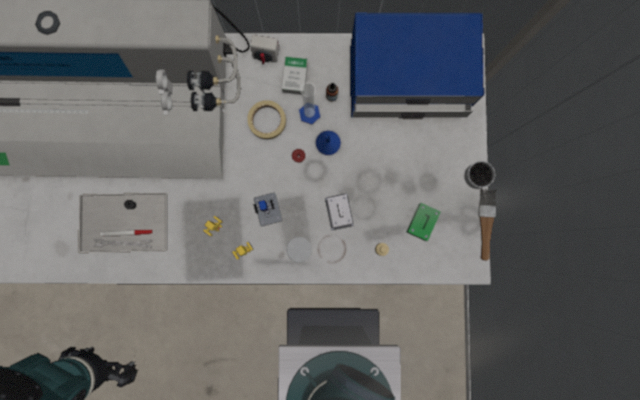

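View pics/side0.png

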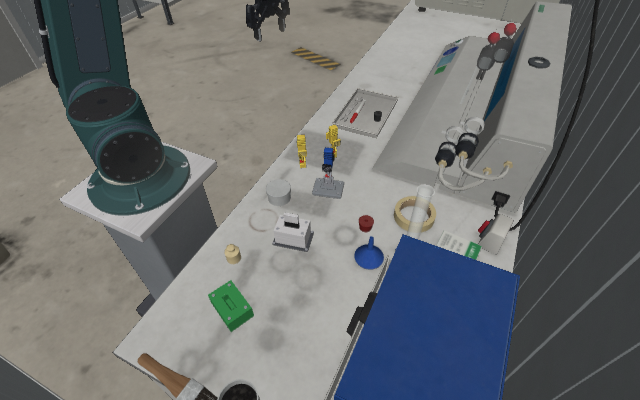

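Both views agree. Candidates for the forceps:
- **Blue-headed:** top (265,207), side (327,158), standing on the grey post.
- **Yellow decoys:** top (213,225) and (243,250), side (333,135) and (301,150).
- **Blue funnel:** top (328,142).

I choose the blue-headed one. The rack is at top (339,211) and the drip block at (423,221). Next come coarse positions and a close crop.

```bash
cat > h.py <<'E'
import numpy as np,cv2
from rig import *
def ray(n,u,v,cp=None):
    c=cp or camera_params(n); V=c["view"]; R=V[:3,:3]; t=V[:3,3]
    d=R.T@np.array([(u-c["cx"])/c["fx"],-(v-c["cy"])/c["fy"],-1.]); return -R.T@t,d
def onz(n,u,v,z,cp=None):
    o,d=ray(n,u,v,cp); return o+d*(z-o[2])/d[2]
def cloud(d,cp):
    v,u=np.mgrid[:d.shape[0],:d.shape[1]]
    P=np.stack([(u-cp["cx"])/cp["fx"]*d,-(v-cp["cy"])/cp["fy"]*d,-d],-1)
    R=cp["view"][:3,:3];return (P-cp["view"][:3,3])@R
def proj(cp,P):
    p=cp["view"][:3,:3]@np.asarray(P,float)+cp["view"][:3,3]; return np.array([cp["fx"]*p[0]/-p[2]+cp["cx"],-cp["fy"]*p[1]/-p[2]+cp["cy"]])
def blob(m):
    n,l,s,c=cv2.connectedComponentsWithStats(m.astype(np.uint8)); return [(s[i],c[i],l==i) for i in range(1,n) if s[i][4]>15]
E
python3 - <<'E'
from h import *
z=np.load("top0.npz");p=z["p"]
for n,u,v,h in(("head",265,206,140),("rack",339,211,52),("plate",340,211,92),("drip",423,221,36),("post",268,209,12),("y1",213,225,60),("y2",243,250,60)): print(n,onz("top",u,v,h).round())
for n,u,v in(("head",265,206),("y",213,225),("tin",300,248),("wt",382,249),("inst",200,150)):print(n,cloud(z["d"],camera_params("top"))[v,u].round())
c=np.hstack([cv2.resize(p[175:275,190:310],None,fx=3.3,fy=3.3,interpolation=2),cv2.resize(np.load("side0.npz")["p"][110:210,260:380],None,fx=3.3,fy=3.3,interpolation=2)]);cv2.imwrite("pics/c1.png",c)
q=sense();cp=camera_params("wrist");print(cp)
E
```

```text
head [505. 183. 140.]
rack [500.   2.  52.]
plate [497.   1.  92.]
drip [ 475. -217.   36.]
post [507. 189.  12.]
y1 [462. 324.  60.]
y2 [399. 247.  60.]
head [504. 183. 147.]
y [460. 313. 113.]
tin [404. 102.  42.]
wt [ 402. -108.   51.]
inst [657. 363.  54.]
{'fx': 299.2417524827098, 'fy': 299.2417524827098, 'cx': 317.7012925849777, 'cy': 195.0823064341027, 'view': array([[ 3.23626804e-01,  9.46183834e-01, -1.35759189e-03,
        -5.24313376e+02],
       [-9.03117387e-01,  3.08468037e-01, -2.98707977e-01,
         3.96873946e+01],
       [-2.82213885e-01,  9.78959729e-02,  9.54343597e-01,
        -3.80471977e+02],
       [ 0.00000000e+00,  0.00000000e+00,  0.00000000e+00,
         1.00000000e+00]])}
```

View pics/c1.png

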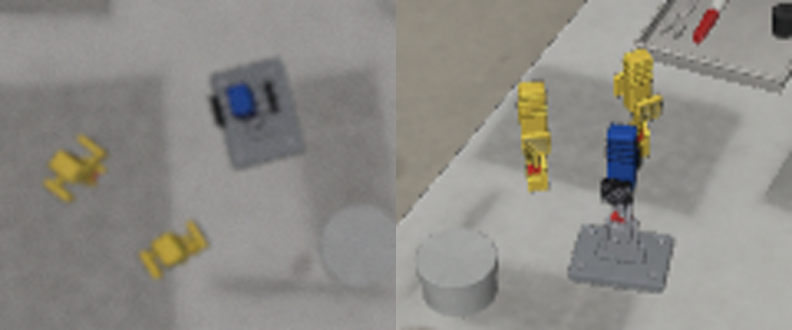

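The crop confirms it. The blue-headed forceps stand on the grey post, with the handles lying roughly along world y at about +14° yaw. The yellow ones stand apart.

```bash
cat >> h.py <<'E'
from scipy.spatial.transform import Rotation as Ro
def go(P,yaw):
    """yaw deg: tool y = (-sin,cos) world, tool down; half turn chosen nearest"""
    s=sense(); w,x,y,z=s["tool_rot"]; R=Ro.from_quat([x,y,z,w]); best=None
    for k in(0,180):
        t=np.radians(yaw+k); ty=np.array([-np.sin(t),np.cos(t),0]); tz=np.array([0,0,-1.]); tx=np.cross(ty,tz)
        T=Ro.from_matrix(np.stack([tx,ty,tz],1)); r=(R.inv()*T).as_rotvec(degrees=True)
        if best is None or np.linalg.norm(r)<np.linalg.norm(best): best=r
    print("shift m",(R.inv().apply(np.array(P)-s["position"])/1000).round(4),"rot",best.round(2),"t",s["time_s"],"pos",s["position"].round(1),"F",s["contact_force"].round(2),"gap",s["finger_gap"].round(1))
E
python3 - <<'E'
from h import *
s=sense();cp=camera_params("wrist");R=cp["view"][:3,:3];c=-R.T@cp["view"][:3,3]
w,x,y,z=s["tool_rot"];T=Ro.from_quat([x,y,z,w])
print("cam in tool",T.inv().apply(c-s["position"]).round(1),"axis in tool",T.inv().apply(-R[2]).round(3))
go([480,110,250],0);
E
```

```text
cam in tool [ 7.590e+01 -1.000e-01 -1.434e+02] axis in tool [-0.299 -0.     0.954]Traceback (most recent call last):
  File "<stdin>", line 5, in <module>
  File "h.py", line 24, in go
    print("shift m",(R.inv().apply(np.array(P)-s["position"])/1000).round(4),"rot",best.round(2),"t",s["time_s"],"pos",s["position"].round(1),"F",s["contact_force"].round(2),"gap",s["finger_gap"].round(1))
                                                                                                                                                                                    ^^^^^^^^^^^^^^^^^^^^^
AttributeError: 'float' object has no attribute 'round'
```

```bash
sed -i 's/s\["finger_gap"\].round(1)/round(s["finger_gap"],1)/' h.py; python3 -c "
from h import *
go([450,60,260],0)"
```

```text
shift m [-0.4064 -0.3223 -0.0289] rot [ -0.05  -0.02 -18.9 ] t 0.1 pos [169.9 496.5 230.9] F [-0.72 -0.52 -0.26] gap 85.6
```

drive_tool(series=[-1,-0.406,-0.322,-0.029,0,0,-19,-1,-0.406,-0.322,-0.029,0,0,-19,-1,-0.406,-0.322,-0.029,0,0,-19,-1,-0.406,-0.322,-0.029,0,0,-19,-1,-0.406,-0.322,-0.029,0,0,-19,-1,-0.406,-0.322,-0.029,0,0,-19,-1,-0.406,-0.322,-0.029,0,0,-19,-1,-0.406,-0.322,-0.029,0,0,-19,-1,-0.406,-0.322,-0.029,0,0,-19,-1,-0.406,-0.322,-0.029,0,0,-19,-1,-0.406,-0.322,-0.029,0,0,-19])

```text
time_s: 1.48
position: [449.4, 61.0, 260.1]
tool_rot: [-0.0, -0.001, 1.0, 0.0]
contact_force: [-0.6, -0.4, -0.6]
finger_gap: 85.6
grip_force: 0.0
```

Run:
```python
from h import *
go([450,60,260],0)
cp=camera_params("wrist");p,d=grab_frame("wrist");cv2.imwrite("pics/w1.png",p);np.savez("w1.npz",p=p,d=d,**cp)
for n,P in(("head",[505,183,144]),("plate",[498,1,92]),("drip",[475,-217,36])):print(n,proj(cp,P).round())
```

```text
shift m [-0.0006 -0.001   0.0001] rot [ 0.01 -0.04  0.11] t 1.475 pos [449.4  61.  260.1] F [-0.61 -0.44 -0.62] gap 85.6
head [445. 246.]
plate [264. 218.]
drip [100. 185.]
```

View pics/w1.png

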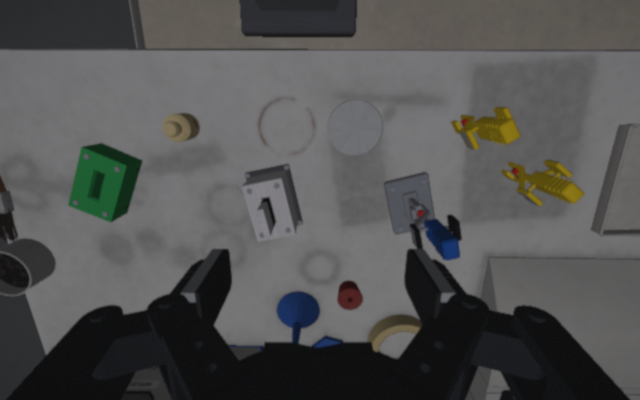

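The wrist view shows:
- Forceps head at (445,240), red stop at (421,213), with the black handles on either side of the head.
- Rack top at (270,210), with the plate's top edge at about (264,212).
- Drip block at (105,182), slot at (96,186).

Next I measure these on their planes.

```bash
cat >> h.py <<'E'
def meas(p,d,cp,roi,lo,hi,cond,zp,name):
    """pixels in roi with depth-z in range and colour cond -> rays onto plane zp -> minAreaRect"""
    C=cloud(d,cp); hsv=cv2.cvtColor(p,cv2.COLOR_BGR2HSV).astype(int)
    m=(d>0)&(C[...,2]>lo)&(C[...,2]<hi)&cond(hsv,p.astype(int)); r=np.zeros_like(m);x0,y0,x1,y1=roi;r[y0:y1,x0:x1]=1;m&=r.astype(bool)
    b=blob(m)
    if not b: print(name,"none");return
    s,c,mm=max(b,key=lambda t:t[0][4]); v,u=np.nonzero(mm)
    o,D=-cp["view"][:3,:3].T@cp["view"][:3,3],None
    X=np.array([(u-cp["cx"])/cp["fx"],-(v-cp["cy"])/cp["fy"],-np.ones(len(u))]); D=cp["view"][:3,:3].T@X
    P=(o[:,None]+D*(zp-o[2])/D[2])[:2].T
    cen,sz,a=cv2.minAreaRect(P.astype(np.float32)); print(name,len(u),"z",np.median(C[mm][:,2]).round(1),"cen",np.round(cen,1),"mean",P.mean(0).round(1),"size",np.round(sz,1),"ang",round(a,1)); return mm
ANY=lambda h,p:h[...,0]>=0
BLUE=lambda h,p:(abs(h[...,0]-112)<15)&(h[...,1]>120)
GREEN=lambda h,p:(abs(h[...,0]-65)<20)&(h[...,1]>80)
DARK=lambda h,p:h[...,2]<45
E
python3 - <<'E'
from h import *
z=np.load("w1.npz");p,d=z["p"],z["d"];cp={k:z[k] for k in("fx","fy","cx","cy","view")}
meas(p,d,cp,(410,200,480,270),139,160,BLUE,144,"head")
meas(p,d,cp,(410,200,480,270),95,125,lambda h,p:DARK(h,p)|(h[...,1]<90),111,"handles")
meas(p,d,cp,(230,150,310,250),86,100,ANY,92,"plate")
meas(p,d,cp,(230,150,310,250),48,57,ANY,52,"racktop")
meas(p,d,cp,(60,130,150,230),32,40,ANY,36,"driptop")
meas(p,d,cp,(80,165,110,205),0,30,ANY,36,"dripslot")
meas(p,d,cp,(380,165,450,245),8,16,ANY,12,"postbase")
meas(p,d,cp,(330,90,390,160),35,45,ANY,40,"tin")
E
```

```text
head 349 z 144.4 cen [507.8 187.3] mean [507.5 187.4] size [22.8 16.5] ang 14.3
handles 231 z 108.4 cen [510.9 166.3] mean [510.2 166.8] size [18.7 27.1] ang 82.5
plate 241 z 92.6 cen [5.03e+02 2.00e-01] mean [502.8   0. ] size [35.6  9.5] ang 11.8
racktop 1898 z 52.9 cen [ 5.038e+02 -3.000e-01] mean [500.1   0.6] size [77.4 51. ] ang 11.8
driptop 2819 z 37.0 cen [ 476.  -219.6] mean [ 475.  -220.1] size [59.5 87.8] ang 65.3
dripslot 153 z 23.7 cen [ 474.7 -217.9] mean [ 475.3 -218. ] size [ 8.  35.4] ang 65.8
postbase 1633 z 12.8 cen [509.3 188.4] mean [502.4 183.7] size [80.6 59.9] ang 14.7
tin 2420 z 40.7 cen [403.6 106.2] mean [403. 105.] size [64.2 62. ] ang 0.8
```

```bash
python3 -c "
from h import *
go([508,187.5,190],14.5)"
```

```text
shift m [-0.0591  0.126   0.0702] rot [ 1.000e-02 -2.000e-02 -1.435e+01] t 1.525 pos [449.3  61.3 260.2] F [-0.61  0.77  0.18] gap 85.5
```

drive_tool(series=[-1,-0.059,0.126,0.07,0,0,-14.4,-1,-0.059,0.126,0.07,0,0,-14.4,-1,-0.059,0.126,0.07,0,0,-14.4,-1,-0.059,0.126,0.07,0,0,-14.4,-1,-0.059,0.126,0.07,0,0,-14.4])

```text
time_s: 2.15
position: [508.0, 187.0, 190.7]
tool_rot: [0.0, -0.127, 0.992, -0.0]
contact_force: [-0.7, -0.2, 0.2]
finger_gap: 85.7
grip_force: 0.0
```

Run:
```python
from h import *
go([508,187.5,90],14.5)
cp=camera_params("wrist");p,d=grab_frame("wrist");cv2.imwrite("pics/w2.png",p);np.savez("w2.npz",p=p,d=d,**cp)
c=proj(cp,[508,187.5,120]).astype(int);print(c);x,y=c
roi=(x-60,max(0,y-70),x+60,y+60)
m=meas(p,d,cp,roi,139,160,BLUE,144,"head")
meas(p,d,cp,roi,105,115,DARK,111,"handleany")
meas(p,d,cp,(x-120,0,x+120,y+80),8,16,ANY,12,"postbase")
```

```text
shift m [-1.000e-04  5.000e-04  1.007e-01] rot [-0.01  0.01  0.07] t 2.15 pos [508.  187.  190.7] F [-0.74 -0.22  0.25] gap 85.7
[318 206]
head 643 z 144.5 cen [508.2 189.3] mean [508.  189.2] size [22.  14.4] ang 14.6
handleany 194 z 111.5 cen [502.9 208.7] mean [502.7 209. ] size [23.4  5.5] ang 16.4
postbase 2149 z 12.8 cen [504.1 187.9] mean [494.8 186.8] size [68.5 59.6] ang 14.8
```

View pics/w2.png

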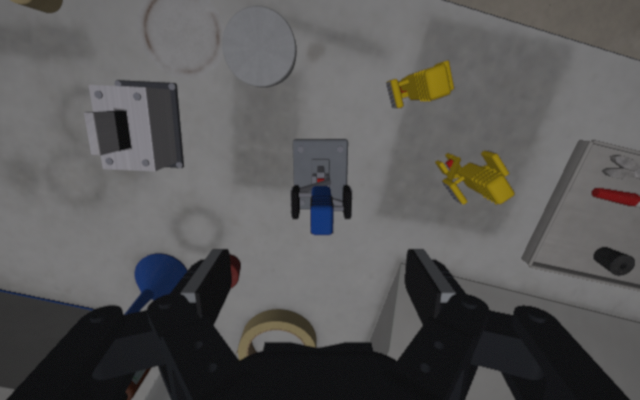

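The wrist view shows the head at (321,215), between the open fingers and well aligned, with clear space beside both handles. Descending to handle height, then squeezing.

drive_tool(series=[-1,-0.0005,0.0015,0.05,0,0,0,-1,-0.0005,0.0015,0.09,0,0,0,-1,-0.0005,0.0015,0.1095,0,0,0,-1,-0.0005,0.0015,0.1095,0,0,0,1,-0.0005,0.0015,0.1095,0,0,0,1,-0.0005,0.0015,0.1095,0,0,0,1,-0.0005,0.0015,0.1095,0,0,0,1,-0.0005,0.0015,0.1095,0,0,0,1,-0.0005,0.0015,0.1095,0,0,0,1,-0.0005,0.0015,0.1095,0,0,0])

```text
time_s: 3.45
position: [509.9, 189.1, 83.3]
tool_rot: [0.002, -0.126, 0.992, 0.001]
contact_force: [-6.7, 3.1, 26.6]
finger_gap: 26.3
grip_force: 58.3
```

Run:
```python
from h import *
s=sense();print(s["finger_gap"],s["contact_force"],s["grip_force"],s["position"])
cp=camera_params("wrist");p,d=grab_frame("wrist")
q,_=grab_frame("side");a=cv2.resize(q[100:210,270:390],(436,400),interpolation=2)
cv2.imwrite("pics/w3.png",np.hstack([cv2.resize(p[100:380,190:440],(357,400)),a]))
```

```text
26.3402030029222 [-6.68226984  3.0735099  26.64888345] 58.287191949784756 [509.92126051 189.09716463  83.32846514]
```

View pics/w3.png

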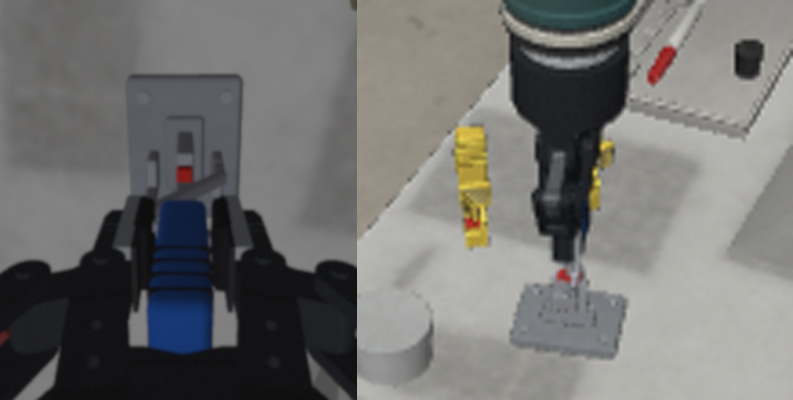

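The jaws stand open symmetrically on both sides of the tongue, with the head centred between the pads. Lifting.

drive_tool(series=[1,0,0,-0.004,0,0,0,1,0,0,-0.012,0,0,0,1,0,0,-0.03,0,0,0,1,0,0,-0.055,0,0,0,1,0,0,-0.08,0,0,0,1,0,0,-0.08,0,0,0,1,0,0,-0.08,0,0,0])

```text
time_s: 4.42
position: [508.5, 188.2, 160.1]
tool_rot: [-0.0, -0.126, 0.992, -0.0]
contact_force: [-0.8, 0.8, -1.1]
finger_gap: 25.6
grip_force: 59.4
```

Run:
```python
from h import *
go([503,0,165],11.8)
cp=camera_params("wrist");p,d=grab_frame("wrist");np.savez("w4.npz",p=p,d=d,**cp)
cv2.imwrite("pics/w4.png",p)
```

```text
shift m [ 0.0524 -0.1808 -0.0048] rot [-0.   -0.04  2.71] t 4.425 pos [508.5 188.2 160.1] F [-0.77  0.76 -1.12] gap 25.6
```

View pics/w4.png

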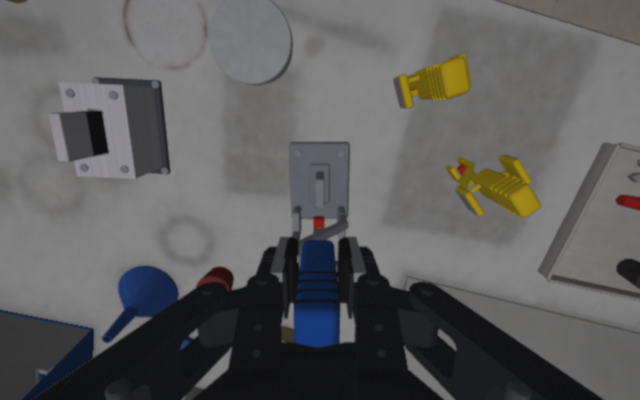

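The forceps are held with jaws open and clear of the post. The red stop shows at (319,222), a jaw on each side. Now I find the stop relative to the TCP.

Run:
```python
from h import *
z=np.load("w4.npz");p,d=z["p"],z["d"];cp={k:z[k] for k in("fx","fy","cx","cy","view")}
C=cloud(d,cp);h=cv2.cvtColor(p,cv2.COLOR_BGR2HSV).astype(int)
m=((h[...,0]<8)|(h[...,0]>172))&(h[...,1]>120)&(h[...,2]>60);m[:205]=0;m[240:]=0;m[:,:300]=0;m[:,340:]=0
v,u=np.nonzero(m);print(len(u),u.min(),u.max(),v.min(),v.max())
s=sense();w,x,y,q=s["tool_rot"];T=Ro.from_quat([x,y,q,w])
Q=T.inv().apply(C[m]-s["position"]);print(np.percentile(Q,[5,50,95],axis=0).round(1), C[m][:,2].min(),C[m][:,2].max())
b=((abs(h[...,0]-112)<15)&(h[...,1]>120));b[:235]=0;b[350:]=0;b[:,:295]=0;b[:,345:]=0
Q=T.inv().apply(C[b]-s["position"]);print("blue tool",np.percentile(Q,[3,50,97],axis=0).round(1))
meas(p,d,cp,(30,70,120,180),86,100,ANY,92,"plate")
meas(p,d,cp,(50,70,140,190),48,57,ANY,52,"rack")
go([508.5,188.2,160],14.5)
```

```text
109 314 323 217 227
[[ 2.  -2.7 25.9]
 [ 5.2 -0.2 26.9]
 [ 7.5  2.9 29.8]] 129.40177520961507 303.5549128546584
blue tool [[ -3.   -7.7 -61.9]
 [  9.3  -0.7 -54.5]
 [ 10.4   6.2 -12.7]]
plate 911 z 92.4 cen [503.2   2.4] mean [502.7   1.8] size [34.3 14.1] ang 11.8
rack 4574 z 52.9 cen [503.8   0.8] mean [500.1   4.2] size [76.3 53.6] ang 11.9
shift m [-0.0002  0.     -0.0001] rot [ 0.   -0.07  0.  ] t 4.475 pos [508.3 188.1 159.9] F [-0.28 -0.2  -0.82] gap 25.3
```

drive_tool(series=[1,0.052,-0.1805,-0.005,0,0,2.7,1,0.052,-0.1805,-0.005,0,0,2.7,1,0.052,-0.1805,-0.005,0,0,2.7,1,0.052,-0.1805,-0.005,0,0,2.7,1,0.052,-0.1805,-0.005,0,0,2.7,1,0.052,-0.1805,-0.005,0,0,2.7])

```text
time_s: 5.22
position: [503.4, 1.6, 165.4]
tool_rot: [-0.0, -0.104, 0.995, 0.0]
contact_force: [-0.9, 1.3, -0.8]
finger_gap: 25.4
grip_force: 59.5
```

Run:
```python
from h import *
go([503.2,0.4,132],11.8)
s=sense();cp=camera_params("wrist");p,d=grab_frame("wrist")
np.savez("w5.npz",p=p,d=d,**cp);C=cloud(d,cp);x,y=proj(cp,[503,0,92]).astype(int);print(x,y)
w,a,b,q=s["tool_rot"];T=Ro.from_quat([a,b,q,w])
m=(abs(C[...,2]-92.5)<3)&(d>0);m[:y-60]=0;m[y+30:]=0;m[:,:x-40]=0;m[:,x+40:]=0
Q=T.inv().apply(C[m]-s["position"]);print(m.sum(),np.percentile(Q,[2,50,98],axis=0).round(1))
cv2.imwrite("pics/w5.png",cv2.resize(p[120:320,220:420],(600,600)))
```

```text
shift m [ 0.0005 -0.0012  0.0334] rot [ 0.02 -0.03  0.1 ] t 5.225 pos [503.4   1.6 165.4] F [-0.93  1.32 -0.76] gap 25.4
316 204
342 [[-13.7  -5.6  71.3]
 [  4.1  -2.4  72.7]
 [ 16.8   1.4  74.2]]
```

View pics/w5.png

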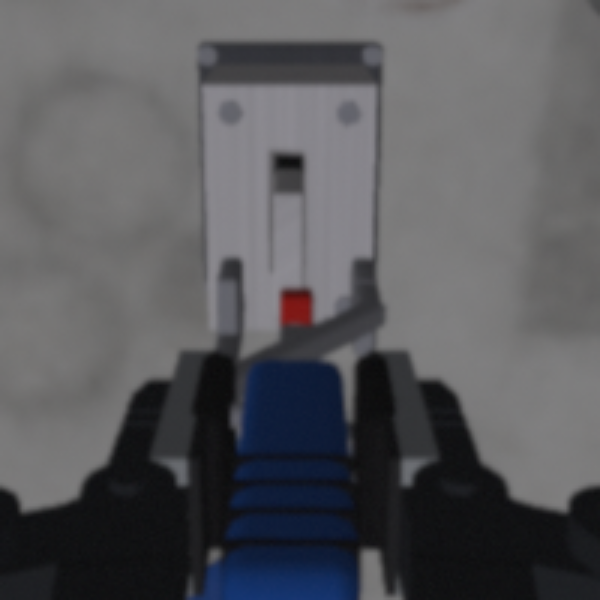

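The red stop (296,307 in the crop) sits slightly right of the plate's top edge (288,240 in the crop), about 2.5 mm in tool y. I correct for that and come down to just above contact.

drive_tool(series=[1,0,-0.002,0.005,0,0,0,1,0,-0.002,0.02,0,0,0,1,0,-0.002,0.034,0,0,0,1,0,-0.002,0.036,0,0,0,1,0,-0.002,0.036,0,0,0,1,0,-0.002,0.036,0,0,0])

```text
time_s: 6.02
position: [504.3, -1.5, 130.2]
tool_rot: [0.0, -0.103, 0.995, -0.0]
contact_force: [-0.1, 0.2, -0.7]
finger_gap: 25.8
grip_force: 59.5
```

Run:
```python
from h import *
s=sense();cp=camera_params("wrist");p,d=grab_frame("wrist");print(s["position"],s["contact_force"])
h=cv2.cvtColor(p,cv2.COLOR_BGR2HSV).astype(int)
m=((h[...,0]<8)|(h[...,0]>172))&(h[...,1]>120)&(h[...,2]>60);m[:190]=0;m[250:]=0;m[:,:295]=0;m[:,345:]=0
v,u=np.nonzero(m);print("red",u.min(),u.max(),v.min(),v.max())
C=cloud(d,cp);q=(C[...,2]>88)&(C[...,2]<96)&(d>0);q[:150]=0;q[240:]=0;q[:,:305]=0;q[:,330:]=0
v,u=np.nonzero(q);print("plate",u.min(),u.max(),v.min(),v.max(),np.median(u))
w,a,b,k=s["tool_rot"];T=Ro.from_quat([a,b,k,w])
print(np.percentile(T.inv().apply(C[q]-s["position"]),[2,50,98],axis=0).round(1));print(np.percentile(T.inv().apply(C[m]-s["position"]),[5,50,95],axis=0).round(1))
```

```text
[504.27176275  -1.48812468 130.19200773] [-0.08227817  0.23737388 -0.71222117]
red 314 323 217 228
plate 315 326 196 228 321.0
[[-1.5 -2.1 36.3]
 [11.2  1.7 37.5]
 [17.3  5.  41. ]]
[[ 2.  -2.6 26.1]
 [ 5.3 -0.2 27.2]
 [ 7.7  2.9 29.3]]
```

Over-corrected by about 1.5 mm. Taking that back and going down in small felt steps.

drive_tool(series=[1,0,0.0015,0.001,0,0,0,1,0,0.0015,0.003,0,0,0,1,0,0.0015,0.0035,0,0,0])

```text
time_s: 6.45
position: [503.7, 0.0, 126.1]
tool_rot: [-0.0, -0.103, 0.995, 0.0]
contact_force: [-0.3, 0.3, -1.3]
finger_gap: 25.3
grip_force: 59.5
```

drive_tool(series=[1,0,0,0.0008,0,0,0,1,0,0,0.0008,0,0,0])

```text
time_s: 6.7
position: [503.8, -0.1, 125.6]
tool_rot: [0.0, -0.103, 0.995, -0.0]
contact_force: [-0.5, -0.4, 1.1]
finger_gap: 25.5
grip_force: 59.7
```

drive_tool(series=[1,0,0,0.0008,0,0,0,1,0,0,0.0008,0,0,0])

```text
time_s: 6.95
position: [503.7, -0.0, 124.6]
tool_rot: [-0.0, -0.103, 0.995, 0.0]
contact_force: [0.8, 0.2, 0.7]
finger_gap: 25.5
grip_force: 59.8
```

drive_tool(series=[1,0,0,0.0008,0,0,0,1,0,0,0.0008,0,0,0])

```text
time_s: 7.2
position: [503.7, 0.0, 123.8]
tool_rot: [-0.0, -0.103, 0.995, -0.0]
contact_force: [-0.4, 1.5, 0.2]
finger_gap: 25.5
grip_force: 59.8
```

drive_tool(series=[1,0,0,0.0008,0,0,0,1,0,0,0.0008,0,0,0])

```text
time_s: 7.45
position: [503.7, -0.0, 123.0]
tool_rot: [-0.0, -0.103, 0.995, 0.0]
contact_force: [0.2, -0.1, 0.7]
finger_gap: 25.4
grip_force: 59.8
```

drive_tool(series=[1,0,0,0.0008,0,0,0,1,0,0,0.0008,0,0,0])

```text
time_s: 7.7
position: [503.7, -0.0, 122.2]
tool_rot: [-0.0, -0.103, 0.995, 0.0]
contact_force: [0.5, 1.0, 0.7]
finger_gap: 25.7
grip_force: 59.8
```

drive_tool(series=[1,0,0,0.0008,0,0,0,1,0,0,0.0008,0,0,0])

```text
time_s: 7.95
position: [503.7, 0.0, 121.4]
tool_rot: [-0.0, -0.103, 0.995, 0.0]
contact_force: [0.0, 0.7, 0.7]
finger_gap: 25.6
grip_force: 59.8
```

drive_tool(series=[1,0,0,0.0008,0,0,0,1,0,0,0.0008,0,0,0])

```text
time_s: 8.2
position: [503.6, 0.0, 120.6]
tool_rot: [-0.0, -0.103, 0.995, 0.0]
contact_force: [1.4, -0.1, 1.1]
finger_gap: 25.5
grip_force: 59.8
```

drive_tool(series=[1,0,0,0.0008,0,0,0,1,0,0,0.0008,0,0,0])

```text
time_s: 8.45
position: [503.7, -0.0, 119.8]
tool_rot: [-0.0, -0.103, 0.995, -0.0]
contact_force: [0.1, -0.1, 1.6]
finger_gap: 25.5
grip_force: 59.9
```

drive_tool(series=[1,0,0,0.0008,0,0,0,1,0,0,0.0008,0,0,0])

```text
time_s: 8.7
position: [503.7, 0.0, 119.0]
tool_rot: [-0.0, -0.103, 0.995, 0.0]
contact_force: [0.6, 0.6, 1.3]
finger_gap: 25.5
grip_force: 59.9
```

drive_tool(series=[1,0,0,0.0008,0,0,0,1,0,0,0.0008,0,0,0])

```text
time_s: 8.95
position: [503.7, 0.0, 118.2]
tool_rot: [-0.0, -0.103, 0.995, 0.0]
contact_force: [0.5, 0.7, 1.3]
finger_gap: 25.6
grip_force: 59.9
```

drive_tool(series=[1,0,0,0.0008,0,0,0,1,0,0,0.0008,0,0,0])

```text
time_s: 9.2
position: [503.7, 0.0, 117.4]
tool_rot: [-0.0, -0.103, 0.995, 0.0]
contact_force: [0.4, 0.1, 1.8]
finger_gap: 25.3
grip_force: 59.9
```

drive_tool(series=[1,0,0,0.0008,0,0,0,1,0,0,0.0008,0,0,0])

```text
time_s: 9.45
position: [503.7, 0.0, 116.6]
tool_rot: [-0.0, -0.103, 0.995, 0.0]
contact_force: [0.3, -0.4, 1.6]
finger_gap: 25.2
grip_force: 59.9
```

drive_tool(series=[1,0,0,0.0008,0,0,0,1,0,0,0.0008,0,0,0])

```text
time_s: 9.7
position: [503.7, 0.0, 115.8]
tool_rot: [-0.0, -0.103, 0.995, 0.0]
contact_force: [0.1, -1.0, 1.4]
finger_gap: 25.7
grip_force: 59.9
```

drive_tool(series=[1,0,0,0.0008,0,0,0,1,0,0,0.0008,0,0,0])

```text
time_s: 9.95
position: [503.7, 0.0, 115.0]
tool_rot: [-0.0, -0.103, 0.995, 0.0]
contact_force: [-0.6, -1.0, 1.4]
finger_gap: 25.3
grip_force: 60.0
```

drive_tool(series=[1,0,0,0.0008,0,0,0,1,0,0,0.0008,0,0,0])

```text
time_s: 10.2
position: [503.7, 0.0, 114.2]
tool_rot: [-0.0, -0.103, 0.995, 0.0]
contact_force: [0.8, -0.1, 1.8]
finger_gap: 25.6
grip_force: 60.0
```

drive_tool(series=[1,0,0,0.0008,0,0,0,1,0,0,0.0008,0,0,0])

```text
time_s: 10.45
position: [503.7, 0.0, 113.4]
tool_rot: [-0.0, -0.103, 0.995, 0.0]
contact_force: [-0.1, 0.2, 1.3]
finger_gap: 25.2
grip_force: 60.0
```

Run:
```python
from h import *
s=sense();cp=camera_params("wrist");p,d=grab_frame("wrist");w,a,b,k=s["tool_rot"];T=Ro.from_quat([a,b,k,w])
h=cv2.cvtColor(p,cv2.COLOR_BGR2HSV).astype(int);C=cloud(d,cp)
m=((h[...,0]<8)|(h[...,0]>172))&(h[...,1]>120)&(h[...,2]>60);m[:190]=0;m[250:]=0;m[:,:295]=0;m[:,345:]=0
print("red",np.percentile(T.inv().apply(C[m]-s["position"]),[5,50,95],axis=0).round(1))
q=(C[...,2]>66)&(C[...,2]<96)&(d>0);q[:150]=0;q[226:]=0;q[:,:308]=0;q[:,328:]=0
print("plate",q.sum(),np.percentile(C[q][:,2],[5,25,50,75,95]).round(1),np.percentile(T.inv().apply(C[q]-s["position"]),[5,50,95],axis=0).round(1))
```

```text
red [[ 2.  -2.6 25.6]
 [ 5.3 -0.2 27. ]
 [ 7.6  2.9 29.6]]
plate 397 [69.9 79.5 80.3 81.7 86.7] [[ 3.7 -3.9 26.7]
 [11.  -0.2 33.1]
 [17.   3.6 43.5]]
```

drive_tool(series=[1,0,0,0.0007,0,0,0,1,0,0,0.0007,0,0,0])

```text
time_s: 10.75
position: [503.7, 0.0, 112.7]
tool_rot: [-0.0, -0.103, 0.995, 0.0]
contact_force: [-0.1, -0.3, 0.7]
finger_gap: 25.5
grip_force: 60.0
```

The plate top has sunk from 92.5 to 80.3 mm and stays centred under the stop. Continuing.

drive_tool(series=[1,0,0,0.0008,0,0,0,1,0,0,0.0008,0,0,0])

```text
time_s: 11.0
position: [503.7, -0.0, 111.9]
tool_rot: [-0.0, -0.103, 0.995, 0.0]
contact_force: [-0.2, 0.4, 1.8]
finger_gap: 25.3
grip_force: 60.0
```

drive_tool(series=[1,0,0,0.0008,0,0,0,1,0,0,0.0008,0,0,0])

```text
time_s: 11.25
position: [503.7, 0.0, 111.1]
tool_rot: [-0.0, -0.103, 0.995, 0.0]
contact_force: [-0.2, -0.3, 2.5]
finger_gap: 25.6
grip_force: 60.0
```

drive_tool(series=[1,0,0,0.0008,0,0,0,1,0,0,0.0008,0,0,0])

```text
time_s: 11.5
position: [503.7, 0.0, 110.3]
tool_rot: [-0.0, -0.103, 0.995, -0.0]
contact_force: [0.0, -0.1, 2.1]
finger_gap: 25.6
grip_force: 60.0
```

drive_tool(series=[1,0,0,0.0008,0,0,0,1,0,0,0.0008,0,0,0])

```text
time_s: 11.75
position: [503.7, 0.0, 109.5]
tool_rot: [-0.0, -0.103, 0.995, 0.0]
contact_force: [-0.4, -0.3, 1.4]
finger_gap: 25.5
grip_force: 60.1
```

drive_tool(series=[1,0,0,0.0008,0,0,0,1,0,0,0.0008,0,0,0])

```text
time_s: 12.0
position: [504.0, -0.1, 109.2]
tool_rot: [0.0, -0.103, 0.995, -0.0]
contact_force: [-1.5, -0.4, 8.9]
finger_gap: 25.3
grip_force: 61.5
```

The force jumped to about 8.9 N, plus about 1 N of forceps weight, so the seat has bottomed at about 10 N. Holding.

drive_tool(series=[1,0,0,0,0,0,0,1,0,0,0,0,0,0,1,0,0,0,0,0,0,1,0,0,0,0,0,0])

```text
time_s: 12.5
position: [504.0, -0.1, 109.2]
tool_rot: [0.0, -0.103, 0.995, -0.0]
contact_force: [-1.1, -0.5, 8.3]
finger_gap: 25.5
grip_force: 61.5
```

drive_tool(series=[1,0,0,0.0001,0,0,0,1,0,0,0.0001,0,0,0,1,0,0,0.0001,0,0,0,1,0,0,0.0001,0,0,0,1,0,0,0.0001,0,0,0,1,0,0,0.0001,0,0,0])

```text
time_s: 13.25
position: [504.0, -0.1, 109.2]
tool_rot: [0.0, -0.103, 0.995, -0.0]
contact_force: [-1.2, -0.0, 10.5]
finger_gap: 25.5
grip_force: 61.7
```

Opening the gripper so the jaws grip the plate.

drive_tool(series=[0.2,0,0,0,0,0,0,0,0,0,0,0,0,0,-0.3,0,0,0,0,0,0,-1,0,0,0,0,0,0,-1,0,0,0,0,0,0,-1,0,0,0,0,0,0,-1,0,0,0,0,0,0])

```text
time_s: 14.12
position: [503.7, 0.0, 108.7]
tool_rot: [0.0, -0.103, 0.995, -0.0]
contact_force: [0.0, -0.2, 0.4]
finger_gap: 85.4
grip_force: 0.0
```

```bash
cat >> h.py <<'E'
def state(fn):
    s=sense();cp=camera_params("wrist");p,d=grab_frame("wrist");w,a,b,k=s["tool_rot"];T=Ro.from_quat([a,b,k,w])
    np.savez(fn+".npz",p=p,d=d,**cp);h=cv2.cvtColor(p,cv2.COLOR_BGR2HSV).astype(int);C=cloud(d,cp)
    m=((h[...,0]<8)|(h[...,0]>172))&(h[...,1]>120)&(h[...,2]>60);m[:150]=0;m[290:]=0;m[:,:295]=0;m[:,345:]=0
    print("red tool",m.sum(),np.percentile(T.inv().apply(C[m]-s["position"]),[5,50,95],axis=0).round(1),"z",np.percentile(C[m][:,2],[5,50,95]).round(1))
    m=BLUE(h,0)&(d>0);m[:150]=0;m[:,:280]=0;m[:,355:]=0;m&=(np.abs(T.inv().apply((C-s["position"]).reshape(-1,3)).reshape(C.shape)[...,0])<25)
    print("blue tool",m.sum(),np.percentile(T.inv().apply(C[m]-s["position"]),[3,50,97],axis=0).round(1),"ztop",np.percentile(C[m][:,2],98).round(1),s["position"].round(1),s["contact_force"].round(1),s["time_s"])
    return s,cp,p,d,C,T
E
python3 - <<'E'
from h import *
s,cp,p,d,C,T=state("w6")
q=(C[...,2]>66)&(C[...,2]<99)&(d>0);q[:150]=0;q[226:]=0;q[:,:308]=0;q[:,328:]=0
print("plate",q.sum(),np.percentile(C[q][:,2],[5,25,50,75,95]).round(1))
cv2.imwrite("pics/w6.png",cv2.resize(p[120:320,190:450],(780,600)))
E
```

```text
red tool 100 [[ 3.2 -3.7 13.7]
 [ 6.3 -0.8 14.8]
 [ 7.5  2.2 17.7]] z [91.  93.9 95. ]
blue tool 3582 [[  8.3  -7.2 -73.1]
 [  9.9  -0.5 -56.6]
 [ 10.7   6.5 -23.6]] ztop 182.2 [503.7   0.  108.7] [ 0.  -0.2  0.4] 14.125
plate 460 [69.7 79.8 87.2 88.1 89.7]
```

View pics/w6.png

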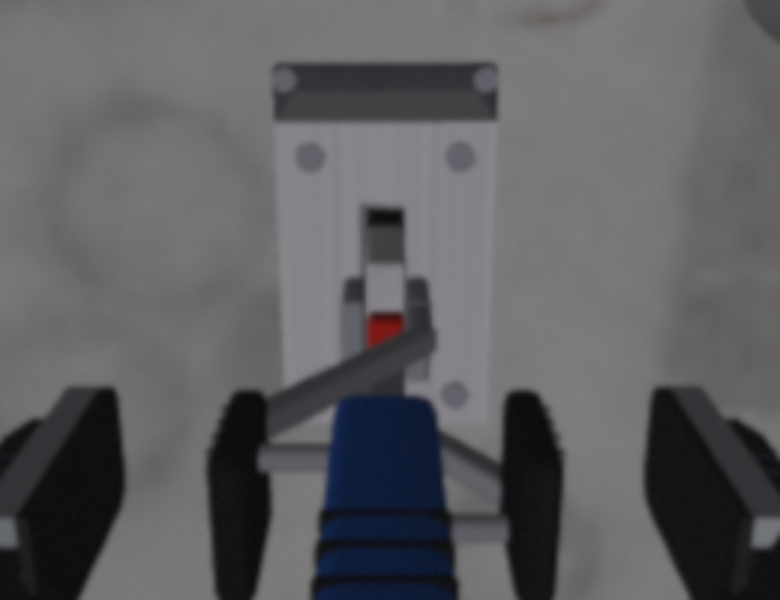

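The jaws are clamped on the plate and the seat has risen. The stop sits at (385,330) in the crop, seated on the plate, and the fingers are clear of the handles. Raising to head height.

drive_tool(series=[-1,0,0,-0.01,0,0,0,-1,0,0,-0.03,0,0,0,-1,0,0,-0.048,0,0,0,-1,0,0,-0.048,0,0,0,-1,0,0,-0.048,0,0,0])

```text
time_s: 14.8
position: [503.5, 0.0, 156.3]
tool_rot: [-0.0, -0.103, 0.995, 0.0]
contact_force: [0.1, -0.0, -0.5]
finger_gap: 85.7
grip_force: 0.0
```

Run:
```python
from h import *
s,cp,p,d,C,T=state("w7")
q=(C[...,2]>66)&(C[...,2]<99)&(d>0);q[:150]=0;q[226:]=0;q[:,:308]=0;q[:,328:]=0
print("plate",q.sum(),np.percentile(C[q][:,2],[5,25,50,75,95]).round(1))
```

```text
red tool 53 [[ 4.1 -3.3 53.7]
 [ 6.4 -0.9 57.6]
 [ 7.5  2.3 60.5]] z [ 95.9  98.7 102.6]
blue tool 2629 [[ -8.5  -7.3 -31.4]
 [  8.7  -0.6 -28.9]
 [ 10.2   6.4  17.4]] ztop 187.9 [503.5   0.  156.3] [ 0.1 -0.  -0.5] 14.8
plate 432 [70.8 87.2 91.9 93.  98.1]
```

drive_tool(series=[-1,0,-0.0005,-0.0025,0,0,0,-1,0,-0.0005,-0.0025,0,0,0,1,0,-0.0005,-0.0025,0,0,0,1,0,-0.0005,-0.0025,0,0,0,1,0,-0.0005,-0.0025,0,0,0,1,0,-0.0005,-0.0025,0,0,0,1,0,-0.0005,-0.0025,0,0,0,1,0,-0.0005,-0.0025,0,0,0,1,0,-0.0005,-0.0025,0,0,0])

```text
time_s: 15.98
position: [503.8, -0.4, 159.2]
tool_rot: [0.0, -0.103, 0.995, 0.0]
contact_force: [-0.3, 1.7, 0.1]
finger_gap: 14.9
grip_force: 61.4
```

Head gripped (gap 15 mm, 61 N). Lifting the plate out.

drive_tool(series=[1,0,0,-0.003,0,0,0,1,0,0,-0.01,0,0,0,1,0,0,-0.02,0,0,0,1,0,0,-0.035,0,0,0,1,0,0,-0.05,0,0,0,1,0,0,-0.05,0,0,0])

```text
time_s: 16.73
position: [504.5, -0.6, 210.4]
tool_rot: [0.001, -0.103, 0.995, -0.0]
contact_force: [-0.3, -0.5, -3.0]
finger_gap: 15.3
grip_force: 61.1
```

Run:
```python
from h import *
s,cp,p,d,C,T=state("w8")
x0=310
q=(C[...,2]>132)&(C[...,2]<146)&(d>0);q[:120]=0;q[235:]=0;q[:,:295]=0;q[:,340:]=0
print("plate top",q.sum(),np.percentile(T.inv().apply(C[q]-s["position"]),[3,50,97],axis=0).round(1))
go([476,-219.5,209],-24.5)
```

```text
red tool 43 [[ 4.4 -3.  59.5]
 [ 6.2 -0.9 60.9]
 [ 7.5  2.7 61.9]] z [148.4 149.4 150.9]
blue tool 2644 [[ -9.6  -7.5 -28.5]
 [  8.5  -0.2 -26.1]
 [ 10.5   6.7  19.8]] ztop 240.2 [504.5  -0.6 210.4] [-0.3 -0.5 -3. ] 16.725
plate top 366 [[-5.1 -9.1 65.3]
 [ 8.5 -0.9 67.5]
 [16.9  8.  76.8]]
shift m [ 0.0723 -0.2086  0.0006] rot [-0.    0.06 36.3 ] t 16.775 pos [ 5.041e+02 -5.000e-01  2.095e+02] F [-0.35  0.35 -2.02] gap 14.9
```

The plate is out, hanging centred in the jaws (load about 2 N). Moving over the drip block.

drive_tool(series=[1,0.072,-0.2085,0,0,0,9,1,0.072,-0.2085,0,0,0,18,1,0.072,-0.2085,0,0,0,27,1,0.072,-0.2085,0,0,0,36.3,1,0.072,-0.2085,0,0,0,36.3,1,0.072,-0.2085,0,0,0,36.3,1,0.072,-0.2085,0,0,0,36.3,1,0.072,-0.2085,0,0,0,36.3,1,0.072,-0.2085,0,0,0,36.3])

```text
time_s: 17.9
position: [476.1, -218.9, 209.2]
tool_rot: [0.0, 0.212, 0.977, -0.0]
contact_force: [-0.1, 0.7, -1.3]
finger_gap: 14.9
grip_force: 61.0
```

Run:
```python
from h import *
s,cp,p,d,C,T=state("w9")
go([476,-219.5,209],-24.5)
x,y=proj(cp,[476,-219.5,36]).astype(int);print(x,y)
meas(p,d,cp,(x-110,0,x+110,y+100),32,40,GREEN,36,"driptop")
cv2.imwrite("pics/w9.png",cv2.resize(p[60:260,190:450],(780,600)))
```

```text
red tool 43 [[ 4.3 -2.8 52.7]
 [ 6.1 -0.  60.6]
 [ 7.7  2.9 62.2]] z [147.  148.7 156.6]
blue tool 2535 [[ -8.4  -7.2 -28.3]
 [  8.7   0.1 -25.9]
 [ 10.3   6.9  19.4]] ztop 237.7 [ 476.1 -218.9  209.2] [-0.1  0.7 -1.3] 17.9
shift m [-0.0001 -0.0005  0.0002] rot [0.   0.01 0.05] t 17.95 pos [ 476.1 -219.   209.2] F [ 0.   -0.46 -2.14] gap 14.9
317 174
driptop 2854 z 36.8 cen [ 476.3 -220.9] mean [ 469.2 -218.1] size [55.3 84.7] ang 65.3
```

View pics/w9.png

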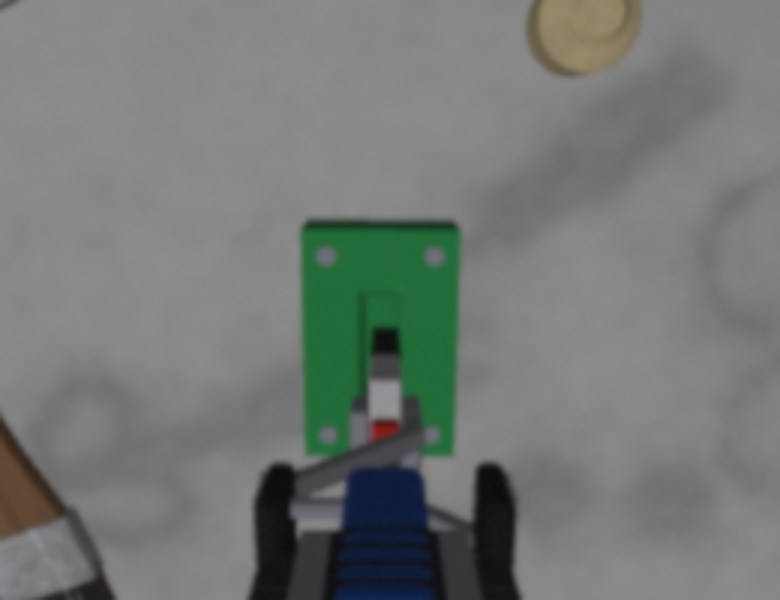

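The plate hangs above the slot. The slot's front bevel edge is at (380,293) in the crop, the plate's lower front edge at (385,328). The plate sits about 1.5 mm to the right. I measure the offsets.

Run:
```python
from h import *
z=np.load("w9.npz");p,d=z["p"],z["d"];cp={k:z[k] for k in("fx","fy","cx","cy","view")}
s=sense();w,a,b,k=s["tool_rot"];T=Ro.from_quat([a,b,k,w])
f=lambda u,v,zz:T.inv().apply(onz("wrist",u,v,zz,cp)-s["position"]).round(1)
g=p.astype(int)
print("col profile row180",g[180,308:328].sum(1)); print("row profile col318",[(r,g[r,318].tolist()) for r in range(154,204,2)])
print("slot row165",g[163,300:335,1])
C=cloud(d,cp)
for r in (166,172,178,182,186,190,194,198): print(r,T.inv().apply(C[r,318]-s["position"]).round(1))
print("slot front",f(317,157.7,36),"plate bot",f(318.5,169.3,82.5),"block L/R",f(190+304.5/3,150,36),f(190+459/3,150,36),"front/back",f(317,60+226/3,36),f(317,60+455/3,36))
```

```text
col profile row180 [191 168 149 148 190 216 210 202 200 201 199 198 199 199 196 191 194 199
 198 198]
row profile col318 [(154, [56, 108, 33]), (156, [54, 104, 33]), (158, [52, 100, 31]), (160, [56, 107, 33]), (162, [57, 108, 34]), (164, [57, 108, 34]), (166, [56, 108, 34]), (168, [47, 89, 29]), (170, [20, 29, 17]), (172, [16, 15, 15]), (174, [16, 15, 15]), (176, [18, 17, 17]), (178, [51, 50, 50]), (180, [68, 65, 66]), (182, [67, 65, 66]), (184, [68, 66, 68]), (186, [100, 96, 98]), (188, [146, 141, 143]), (190, [151, 146, 148]), (192, [152, 146, 148]), (194, [150, 145, 147]), (196, [151, 145, 147]), (198, [136, 131, 137]), (200, [51, 50, 82]), (202, [21, 24, 122])]
slot row165 [108 108 108 108 108 107 107 108 104  92  82  85  99 106 108 108 108 107
 108 107 106 103 103 104 107 108 109 109 108 108 108 108 108 109 108]
166 [  5.5   0.3 192.6]
172 [ 16.7   0.2 113.7]
178 [17.   0.2 90.9]
182 [16.7  0.2 79.2]
186 [16.6  0.2 68.5]
190 [13.8  0.2 67.3]
194 [10.9  0.2 66.9]
198 [ 7.7  0.2 67.2]
slot front [ 18.5  -0.8 173.2] plate bot [ 16.2   0.7 126.7] block L/R [ 26.8 -27.8 173.2] [ 26.8  26.7 173.2] front/back [ 42.1  -0.8 173.2] [-42.9  -0.8 173.2]
```

drive_tool(series=[1,0,-0.0013,0.015,0,0,0,1,0,-0.0013,0.03,0,0,0,1,0,-0.0013,0.038,0,0,0,1,0,-0.0013,0.038,0,0,0,1,0,-0.0013,0.038,0,0,0])

```text
time_s: 18.58
position: [475.7, -220.6, 171.7]
tool_rot: [0.0, 0.212, 0.977, -0.0]
contact_force: [-0.3, -0.7, -1.7]
finger_gap: 14.5
grip_force: 61.1
```

Run:
```python
from h import *
s,cp,p,d,C,T=state("w10")
q=T.inv().apply((C-s["position"]).reshape(-1,3)).reshape(C.shape)
m=(d>0)&(abs(q[...,0]-16.8)<1.6)&(q[...,2]>75)&(q[...,2]<125)&(abs(q[...,1])<8)
v,u=np.nonzero(m)
for r in range(v.min(),v.max()+1,3): print(r,u[v==r].min(),u[v==r].max(),q[r,u[v==r],1].min().round(1),q[r,u[v==r],1].max().round(1),q[r,u[v==r],2].mean().round(1))
g=p[...,1].astype(int)
f=lambda u,v,zz:T.inv().apply(onz("wrist",u,v,zz,cp)-s["position"]).round(1)
hs=cv2.cvtColor(p,cv2.COLOR_BGR2HSV).astype(int);G=GREEN(hs,0)
for r in (105,115,125,135,145): 
    c=np.nonzero(G[r])[0]
    if len(c):print(r,c.min(),c.max(),f(c.min()-.5,r,36)[:2],f(c.max()+.5,r,36)[:2],g[r,300:338].tolist())
c=np.nonzero(G[:,300])[0];print(c.min(),c.max(),f(300,c.min()-.5,36),f(300,c.max()+.5,36))
```

```text
red tool 43 [[ 4.4 -2.8 58.3]
 [ 6.2 -0.6 60.7]
 [ 7.4  2.9 62.1]] z [109.6 110.9 113.4]
blue tool 2535 [[ -8.4  -7.2 -28.2]
 [  8.6   0.1 -25.8]
 [ 10.3   6.9  20.1]] ztop 200.1 [ 475.7 -220.6  171.7] [-0.3 -0.7 -1.7] 18.575
169 316 321 -1.7 2.9 124.7
172 314 322 -3.4 3.7 113.1
175 313 322 -4.1 3.5 102.5
178 313 322 -3.9 3.4 91.6
181 313 322 -3.8 3.2 83.1
184 323 323 3.9 3.9 77.5
145 289 348 [ 37.2 -27.3] [37.2 28.5] [104, 104, 104, 104, 105, 105, 104, 104, 105, 104, 105, 105, 105, 105, 105, 104, 105, 104, 105, 105, 104, 105, 104, 105, 104, 104, 104, 105, 105, 105, 105, 105, 105, 104, 104, 104, 104, 104]
138 224 [ 44.1 -16.5 135.7] [-42.6 -18.  135.7]
```

Run:
```python
from h import *
z=np.load("w10.npz");p=z["p"];cp={k:z[k] for k in("fx","fy","cx","cy","view")}
s=sense();w,a,b,k=s["tool_rot"];T=Ro.from_quat([a,b,k,w]);print(s["position"])
f=lambda u,v,zz:T.inv().apply(onz("wrist",u,v,zz,cp)-s["position"]).round(1)
G=GREEN(cv2.cvtColor(p,cv2.COLOR_BGR2HSV).astype(int),0);g=p[...,1].astype(int)
for r in range(150,215,10):
    c=np.nonzero(G[r])[0];L,R=f(c.min()-.5,r,36),f(c.max()+.5,r,36);print(r,c.min(),c.max(),L[:2],R[:2],"mid",(L[1]+R[1])/2)
for r in range(158,172,2): print(r,g[r,304:332].tolist(),f(317,r,36)[0])
```

```text
[ 475.71173126 -220.64321989  171.70870859]
150 289 347 [ 32.6 -27.4] [32.7 27.7] mid 0.15000000000000036
160 289 347 [ 23.2 -27.7] [23.2 28. ] mid 0.15000000000000036
170 289 347 [ 13.6 -27.9] [13.6 28.2] mid 0.15000000000000036
180 290 346 [  3.7 -27.3] [ 3.8 27.6] mid 0.15000000000000036
190 290 346 [ -6.3 -27.5] [-6.3 27.9] mid 0.1999999999999993
200 290 346 [-16.5 -27.8] [-16.5  28.2] mid 0.1999999999999993
210 290 345 [-27.  -28.1] [-27.   27.5] mid -0.3000000000000007
158 [103, 105, 105, 105, 105, 104, 104, 105, 104, 104, 104, 104, 105, 104, 104, 105, 104, 104, 105, 105, 105, 105, 104, 104, 104, 105, 105, 105] 25.1
160 [104, 104, 105, 105, 104, 105, 105, 104, 105, 104, 105, 105, 105, 104, 105, 104, 105, 105, 105, 105, 104, 105, 103, 105, 105, 104, 105, 105] 23.2
162 [104, 104, 105, 103, 104, 104, 102, 102, 102, 102, 102, 103, 103, 103, 103, 103, 103, 103, 104, 104, 104, 104, 104, 105, 104, 104, 105, 105] 21.3
164 [104, 104, 103, 104, 103, 100, 89, 86, 89, 92, 93, 94, 93, 93, 94, 94, 94, 95, 95, 94, 97, 99, 102, 103, 105, 104, 105, 105] 19.4
166 [104, 103, 105, 104, 103, 100, 86, 79, 82, 95, 101, 102, 102, 102, 102, 102, 102, 103, 100, 95, 96, 100, 101, 103, 104, 104, 104, 104] 17.5
168 [103, 104, 104, 104, 103, 99, 86, 78, 82, 92, 91, 87, 86, 86, 87, 86, 86, 87, 89, 90, 96, 99, 101, 104, 104, 104, 104, 104] 15.5
170 [104, 104, 104, 105, 104, 99, 85, 78, 78, 76, 56, 36, 29, 26, 27, 29, 29, 31, 48, 77, 94, 100, 102, 103, 104, 103, 103, 104] 13.6
```

The plate and slot now agree within about 0.3 mm in both directions. Lowering into the slot.

drive_tool(series=[1,0,0,0.007,0,0,0,1,0,0,0.009,0,0,0,1,0,0,0.011,0,0,0,1,0,0,0.013,0,0,0])

```text
time_s: 19.12
position: [475.5, -220.5, 158.1]
tool_rot: [0.0, 0.212, 0.977, -0.0]
contact_force: [-0.0, 0.5, -1.1]
finger_gap: 15.5
grip_force: 61.1
```

drive_tool(series=[1,0,0,0.003,0,0,0,1,0,0,0.006,0,0,0,1,0,0,0.009,0,0,0,1,0,0,0.0115,0,0,0])

```text
time_s: 19.62
position: [475.4, -220.5, 146.5]
tool_rot: [-0.0, 0.212, 0.977, 0.0]
contact_force: [0.3, -0.2, -0.8]
finger_gap: 15.1
grip_force: 61.1
```

Well into the slot with no load. Last few millimetres in small steps.

drive_tool(series=[1,0,0,0.001,0,0,0,1,0,0,0.002,0,0,0,1,0,0,0.0025,0,0,0])

```text
time_s: 20.0
position: [475.4, -220.5, 144.2]
tool_rot: [0.0, 0.212, 0.977, -0.0]
contact_force: [1.0, 0.1, -1.3]
finger_gap: 15.2
grip_force: 61.1
```

drive_tool(series=[1,0,0,0.0007,0,0,0,1,0,0,0.0007,0,0,0])

```text
time_s: 20.25
position: [475.5, -220.5, 143.5]
tool_rot: [0.0, 0.212, 0.977, -0.0]
contact_force: [-0.3, 0.8, -1.8]
finger_gap: 14.9
grip_force: 61.2
```

drive_tool(series=[1,0,0,0.0007,0,0,0,1,0,0,0.0007,0,0,0])

```text
time_s: 20.5
position: [475.7, -220.7, 143.4]
tool_rot: [0.0, 0.212, 0.977, -0.0]
contact_force: [-1.7, 0.4, 5.9]
finger_gap: 15.2
grip_force: 62.3
```

Firm contact at TCP z 143.4 puts the underside at about 16 mm, so it is home. Releasing and backing off upward.

drive_tool(series=[1,0,0,-0.0005,0,0,0,-1,0,0,-0.0005,0,0,0,-1,0,0,-0.0005,0,0,0,-1,0,0,-0.0005,0,0,0,-1,0,0,-0.0005,0,0,0,-1,0,0,-0.0005,0,0,0,-1,0,0,-0.02,0,0,0,-1,0,0,-0.06,0,0,0,-1,0,0,-0.1,0,0,0,-1,0,0,-0.1,0,0,0,-1,0,0,-0.1,0,0,0])

```text
time_s: 21.88
position: [475.3, -220.4, 242.2]
tool_rot: [-0.0, 0.212, 0.977, 0.0]
contact_force: [0.4, 0.2, 0.6]
finger_gap: 85.5
grip_force: 0.0
```

Run:
```python
from h import *
s,cp,p,d,C,T=state("w11")
x,y=proj(cp,[475.5,-220.5,76]).astype(int);print(x,y)
m=meas(p,d,cp,(x-60,y-60,x+60,y+110),150,185,BLUE,170,"head")
q=T.inv().apply((C-s["position"]).reshape(-1,3)).reshape(C.shape)
k=(d>0)&(abs(q[...,0]-12.5)<3)&(abs(q[...,1])<3);print("plate top z",np.percentile(C[k][:,2],[10,50,90]).round(1))
sd,_=grab_frame("side")
cv2.imwrite("pics/w11.png",np.hstack([cv2.resize(p[80:320,190:450],(433,400)),cv2.resize(sd[220:350,170:290],(367,400),interpolation=2)]))
```

```text
red tool 12 [[  5.1  -2.4 159. ]
 [  6.1  -0.9 159.8]
 [  7.    1.7 160.9]] z [81.3 82.4 83.2]
blue tool 741 [[-9.100e+00 -6.700e+00  7.040e+01]
 [ 5.700e+00  1.000e-01  7.210e+01]
 [ 9.800e+00  6.900e+00  1.162e+02]] ztop 171.8 [ 475.3 -220.4  242.2] [0.4 0.2 0.6] 21.875
317 176
head 594 z 170.4 cen [ 473.1 -219.7] mean [ 473.2 -219.5] size [14.4 25. ] ang 66.0
plate top z [318.1 327.  332.8]
```

View pics/w11.png

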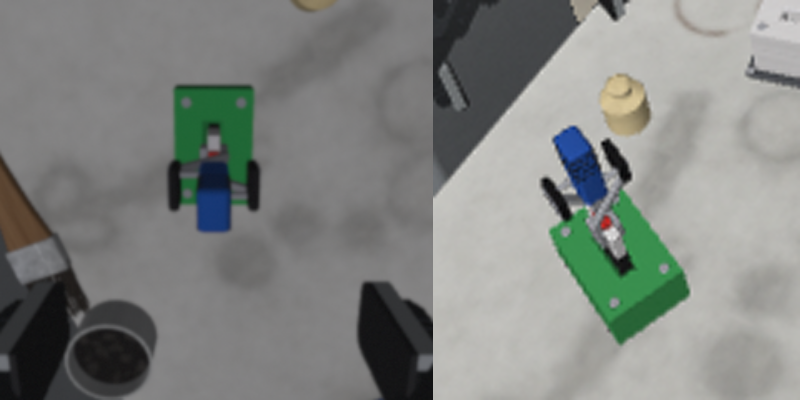

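The forceps stand upright, clipped on the plate and home in the slot. The head top is at 170 mm, as expected for a plate underside at 16 mm. The gripper is well clear.

```bash
python3 -c "
from rig import *
print(close_job())"
```

```text
the job is handed in; nothing more can be done
None
```

The job is done and handed in at about 22 s: after the seat bottomed under roughly 10 N, the plate was moved to the green drip block, where it stands upright and fully home by measurement with the forceps clipped on.

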